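# Hang the lift-off door on the change dispenser

### The job

The grey change dispenser on the folding table is missing its door, which stands upright in the wooden rest. Hang the door by lowering its two hinge sockets fully down onto the dispenser's two upright pintles, then swing it shut and let go.

Things in the scene. Friction and masses are not known exactly. Their poses are not given: they have to be found in the camera images.
- housing: Fixed grey steel change dispenser, open at the front (-x side). Origin on the vertical hinge axis at table level. The box spans x 8 to 98, y -16 to -148, z 26 to 186 mm. Two 8 mm thick brackets on its side reach out to the axis, by the left front corner (+y), each with an upright pintle. Shut, the door's midplane is at x = 0, along -y from the axis; the front rim (x = 8 mm) stops it.
- lower_pintle (a point): Foot of the lower pintle, on top of its bracket, 45 mm above the table, on the hinge axis. Both pintles are 10 mm in diameter and 24 mm tall, the last 10 mm tapering to a 3 mm tip.
- upper_pintle (a point): Foot of the upper pintle, same shape and axis, 94 mm above the lower one (139 mm above the table). As it stands straight above the lower one, the door must come in from the front or side, with its origin 56 to 88 mm above the table (upper socket above the upper pintle's tip, lower socket between the lower pintle's tip and the upper bracket), and then go straight down.
- door: Loose upright grey steel door, about 0.3 kg. Origin on its socket axis, level with the panel's lower edge; z up. Panel 10 mm thick (x -5 to 5), y -14 to -146, z 0 to 150 mm; centre of mass about 74 mm from the axis. Outer face -x, with a knob 24 mm proud of the midplane at y -126, z 75. The bare top edge can be gripped across its thickness. Hung, the origin is 30 mm above the table.
- lower_socket (a point): Centre of the mouth of the lower socket, 15 mm above the door's lower edge; meets lower_pintle when fully down. Both sockets are upright steel tubes beside the panel, 26 mm tall, bored through 14 mm, 22 mm outside, 27 mm at the flared lower mouth.
- upper_socket (a point): Centre of the mouth of the upper socket, 109 mm above the door's lower edge; meets upper_pintle when fully down.
- free_edge (a point): Middle of the door's free vertical edge, 146 mm from the socket axis, 75 mm above the lower edge. Shut, the door's axes are parallel to the housing's; open at a right angle its yaw is 90 degrees less, the free edge pointing away from the housing's front and the outer face to the housing's +y. Hung, it turns with slight friction and stays where left.
- rest: Fixed wooden rest the door stands in at the start, its lower edge 10 mm above the table. Base 90 x 110 x 10 mm; two cheeks, 16 mm thick, 13.4 mm apart, reach 55 mm above the table either side of the panel, over y -30 to -130 mm. Origin on the table directly below the door's starting origin, with the same axes.

How it is judged:
By the outcome, as a careful person would: the job done as asked, in the order asked, and still so for the second after the job is handed in, with the robot touching nothing.
It also fails if it takes over 58 s, if anything falls off the work surface, if the arm or the gripper's body presses on something with over 40 N, if the wrist force passes 120 N, or if a joint passes its speed limit or range.

### The arm

A 7-joint arm with a two-finger parallel gripper is mounted at the origin on a cart in front of the work surface, level with it; the furniture and walls round the work are solid. World frame = base frame: x ahead of the robot, y to its left, z up, the work surface at z = 0. Lengths are in m, angles in rad, forces in N, time in s.
With the tool pointing down it reaches from about 0.4 to 0.9 m from the base axis. Payload 5.6 kg.
Tool frame: the origin (TCP) lies on the centre line of the jaws, within the pads' length; the fingertips stand 14 mm ahead of it and the grasp point (between the pads) lies 5 mm behind it (r.tips_ahead is the distance from the TCP to the fingertips, in m); z points along the fingers, y is the line along which they close (so a half turn about z gives the same grasp; the last joint's range is limited). The gripper opens to 92 mm and grips with 3 to 60 N. Pads are 20 mm wide; open, the fingers measure 128 mm over their backs; the gripper's body (75 mm by 189 mm) begins 69 mm behind the grasp point.
Start: joints at [1.259, 0.468, -0.012, 1.603, 0.006, 1.071, -0.056], TCP at [0.173, -0.627, 0.229] pointing down, gripper open.
Joint ranges: [-2.53, 2.53], [-0.31, 2.02], [-1.57, 1.55], [0.28, 2.44], [-1.29, 4.43], [0.15, 1.84], [-2.92, 2.92]. Speed limits (rad/s): [2.57, 2.57, 3.14, 3.14, 3.14, 3.14, 3.14].

### API

Orientations are given as a rotation vector (axis times angle).
In Python, from bench import r, cams gives the robot as it stands.
- The arm moves only by the tool servo_tool, never from a script. Its argument "steps" is a list that holds one entry, the list of rows, each a list of 7 numbers: the closure, from -1 (fully open) to 1 (shut), then the shift along the world's x, y, z in mm, then the turn, a rotation vector about the world's x, y, z in degrees. A call has 1 to 12 rows; each row shifts and turns the commanded pose from where the row before left it; what a row does not reach is not made up. A row lasts 1/8 s, in which the tool goes at most 62.5 mm and 10.7 degrees, less where a joint would pass 70% of its speed; a pose out of reach is approached as far as the arm can. A call is refused whole if a number of a shift passes 62.5 or a number of a turn 10.7, either way. A call with a gripper value outside its range is refused whole. The fingers move at their own pace and stop on an object; "squeeze" is the grip in N (left out, the last holds). Time passes only in rows, so rows that do not move let the fingers close. It gives the time, the measured TCP pose, the force, the opening and the grip force at its end, in the units of the state.
- r.read_state(): the state, without advancing time (a new reading comes with each control period).
- cams.read_camera(name): name is "scene" or "top"; returns the picture (384x512x3 uint8, red, green, blue); there is no depth.
- cams.camera_model(name): a dict with "camera_matrix" (3x3 intrinsics, pixels), "xyz" and "attitude" of the camera in the world. Camera axes: x right, y down, z forward; pixel columns grow to the right and rows downward; lengths in m; the calibration is good to about 2 mm. A picture is of the moment at which its call begins. camera_model takes no time and is no camera call.
- r.job_done(): hands the job in; it is judged then, once.
The state is a dict: "clock": time; "joint_pos": joint angles; "dq": joint speeds; "tau": joint torques, N m; "ee_pos": TCP position; "tcp_rot": TCP orientation; "force": force on the tool from outside, world axes, zero at the start; "wrist_torque": the same for the moment, N m; "grip_width": opening from 0.0 (shut) to 1.0 (fully open); "gripper_force": force on a finger pad.
Only numpy, scipy, OpenCV 4.12 (cv2) and the standard library are available. Lean on these libraries where they do the work, as an engineer would, in place of code of your own. Each camera call takes 0.05 s, during which the arm holds its last target. There are 200 camera calls.

## Working session

There is one attempt and no reset: what is moved stays moved. The work goes in short steps, Python scripts to look and compute and a tool call to move; the robot and the scene stay as the last step left them, time stands still between calls to the robot, and variables do not carry over. Pictures are saved under pics/ and viewed, at most 10 in all, crops included, and the job is handed in when it is done.

Besides the shell and the picture viewer there is one more tool, called after "Request:" in YAML: its name, and indented under it one key for each argument. servo_tool: Moves the arm, as the interface text tells. Its arguments: {"type":"object","properties":{"steps":{"type":"array"},"squeeze":{"type":"number"}},"required":["steps"]}

```bash
mkdir -p pics; python3 - <<'E'
from bench import r,cams
import cv2
for n in("scene","top"):
    cv2.imwrite(f"pics/{n}0.png",cams.read_camera(n)[:,:,::-1]); print(n,cams.camera_model(n))
s=r.read_state();print(s)
E
```

```text
scene {'camera_matrix': array([[441.68124269,   0.        , 253.97153032],
       [  0.        , 441.68124269, 189.22925001],
       [  0.        ,   0.        ,   1.        ]]), 'xyz': array([0.1213763 , 0.55368025, 0.68771482]), 'attitude': array([-0.88076431,  2.51624927, -1.09400867])}
top {'camera_matrix': array([[389.57371354,   0.        , 254.59579835],
       [  0.        , 389.57371354, 194.55417958],
       [  0.        ,   0.        ,   1.        ]]), 'xyz': array([0.28868523, 0.04668094, 0.98326334]), 'attitude': array([-2.23807638,  1.94771236, -0.22479711])}
{'clock': 0.1, 'joint_pos': array([ 1.25899972,  0.46831862, -0.01158847,  1.60350265,  0.00601357,
        1.07140019, -0.05628929]), 'dq': array([ 0.0011159 , -0.00113487,  0.00055744, -0.00143754,  0.00135251,
       -0.00045217, -0.00014139]), 'tau': array([ 6.32052524e-04, -5.21649992e+01, -1.30377169e-02, -2.44366854e+01,
       -5.68405876e-02,  1.40658708e-02,  4.45243791e-05]), 'ee_pos': array([ 0.17241565, -0.62620608,  0.22772839]), 'tcp_rot': array([-3.11173176e+00, -4.20652461e-01,  5.41775788e-04]), 'force': array([0.26695597, 0.34818833, 0.45278904]), 'wrist_torque': array([-0.02511752,  0.04140303,  0.04069802]), 'gripper_force': 0.0, 'grip_width': 1.000157406038894}
```

View pics/scene0.png

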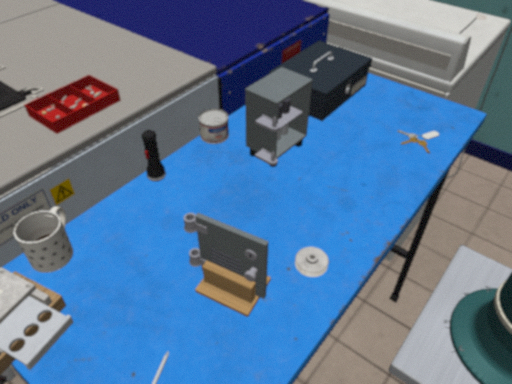

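View pics/top0.png

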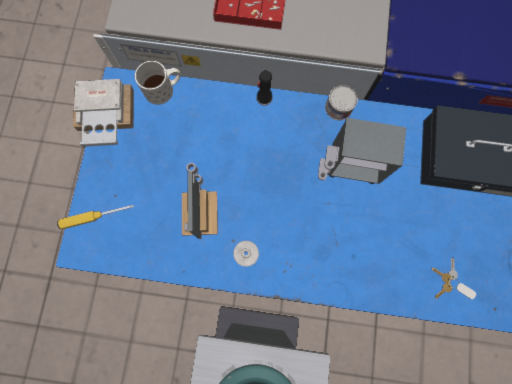

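```bash
cat > h.py <<'E'
import numpy as np, cv2
from scipy.spatial.transform import Rotation as R
from bench import r,cams
M={n:cams.camera_model(n) for n in("scene","top")}
def proj(n,P):
    m=M[n];C=R.from_rotvec(m["attitude"]).as_matrix()
    p=(np.atleast_2d(P)-m["xyz"])@C; p=p@m["camera_matrix"].T
    return p[:,:2]/p[:,2:]
def back(n,uv,z):
    m=M[n];C=R.from_rotvec(m["attitude"]).as_matrix()
    d=C@np.linalg.solve(m["camera_matrix"],[*uv,1]);return m["xyz"]+d*(z-m["xyz"][2])/d[2]
def T(x,y,yaw,P,z=0):
    c,s=np.cos(yaw),np.sin(yaw);P=np.atleast_2d(P)
    return P@np.array([[c,s,0],[-s,c,0],[0,0,1]])+[x,y,z]
def crop(n,u,v,w,h,k,f,img=None):
    i=cams.read_camera(n)[:,:,::-1] if img is None else img
    cv2.imwrite(f,cv2.resize(i[v:v+h,u:u+w],None,fx=k,fy=k,interpolation=cv2.INTER_CUBIC));return i
E
python3 - <<'E'
from h import *
print(proj("top",[[0,0,0],[.173,-.627,.229],[.6,0,0],[.3,.3,0]]))
# mosaics: scene door, housing / top door, housing
a=cv2.imread("pics/scene0.png");b=cv2.imread("pics/top0.png")
f=lambda i,u,v:cv2.resize(i[v:v+75,u:u+100],None,fx=4,fy=4,interpolation=cv2.INTER_CUBIC)
g=lambda i,u,v,w,h:cv2.resize(i[v:v+h,u:u+w],(400,300),interpolation=cv2.INTER_CUBIC)
cv2.imwrite("pics/m1.png",np.vstack([np.hstack([g(a,170,205,120,90)*1,g(a,220,70,140,105)]),np.hstack([g(b,150,155,120,90),g(b,310,105,120,90)])]))
for uv in [(191,167),(198,179)]: print(back("top",uv,.145))
E
```

```text
[[255.47061547 414.2822663 ]
 [619.2875276  403.19552465]
 [286.69028656 165.95396703]
 [152.39408033 264.51063552]]
[0.52184255 0.21910229 0.145     ]
[0.49656213 0.19885112 0.145     ]
```

View pics/m1.png

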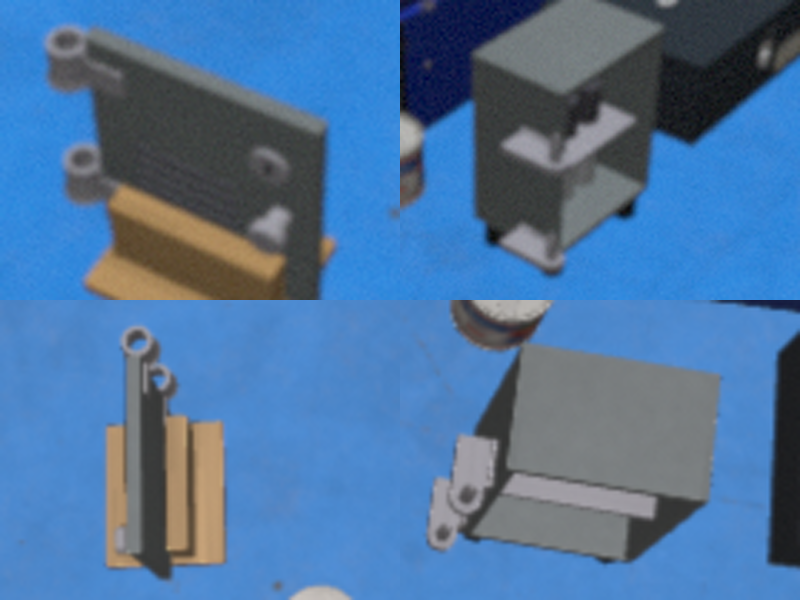

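```bash
cat > fit.py <<'E'
from h import *
from scipy.optimize import least_squares
S=lambda x,y:((x+.5)*.3-.5+170,(y+.5)*.3-.5+205)
SH=lambda x,y:((x-399.5)*.35-.5+220,(y+.5)*.35-.5+70)
TD=lambda x,y:((x+.5)*.3-.5+150,(y-299.5)*.3-.5+155)
TH=lambda x,y:((x-399.5)*.3-.5+310,(y-299.5)*.3-.5+105)
door=[("top",(0,0,135),TD(137,341)),("top",(0,0,41),TD(160,379)),("top",(-5,-146,150),TD(125,552)),("top",(5,-146,150),TD(143,552)),
("scene",(0,0,135),S(68,40)),("scene",(0,0,41),S(84,158)),("scene",(5,-146,150),S(326,122)),("scene",(-5,-146,150),S(311,132)),("scene",(5,-14,150),S(93,29))]
hous=[("top",(98,-16,186),TH(522,345)),("top",(98,-148,186),TH(720,376)),("top",(8,-148,186),TH(707,501)),("top",(8,-16,186),TH(508,470)),
("top",(0,0,163),TH(467,494)),("top",(0,0,69),TH(442,534)),
("scene",(8,-16,186),SH(560,97)),("scene",(98,-16,186),SH(476,52)),("scene",(8,-148,186),SH(663,30)),("scene",(0,0,139),SH(556,158)),("scene",(0,0,163),SH(558,132))]
def fit(L,x0,z):
    f=lambda q:np.concatenate([proj(n,T(q[0],q[1],q[2],np.array(P)/1000,z))[0]-uv for n,P,uv in L])
    s=least_squares(f,x0,loss="soft_l1");return s.x,f(s.x).reshape(-1,2)
if __name__=="__main__":
    for L,x0,z in((door,(.52,.22,-1.57),.01),(hous,(.6,-.1,0),0)):
        x,e=fit(L,x0,z);print(x[:2]*1000,np.degrees(x[2]));print(e.round(1).tolist())
E
python3 fit.py
```

```text
[523.39240852 219.00793116] -80.34888229490741
[[0.4, -0.6], [-0.6, -0.9], [0.2, 0.0], [-0.5, -0.1], [-0.4, 0.1], [-0.3, -0.0], [0.6, -0.0], [2.1, 1.4], [-0.1, -1.8]]
[572.401894  -87.5738114] -1.8911751150304772
[[-0.4, -0.7], [0.0, -0.3], [0.4, 1.0], [-1.2, 0.2], [1.2, -1.5], [1.1, -1.7], [1.4, -0.1], [-1.5, 1.2], [1.4, -0.5], [0.2, 1.9], [-0.1, 1.6]]
```

```bash
python3 - <<'E'
from fit import *
C=R.from_rotvec(r.read_state()["tcp_rot"]).as_matrix();print(C.round(3),"tool y az",np.degrees(np.arctan2(C[1,1],C[0,1])))
xd,_=fit(door,(.52,.22,-1.57),.01);xh,_=fit(hous,(.6,-.1,0),0)
def box(a,b,z):return [(x,y,w) for w in z for x in a for y in b]
E=[(0,1),(1,3),(3,2),(2,0),(4,5),(5,7),(7,6),(6,4),(0,4),(1,5),(2,6),(3,7)]
circ=lambda rr,z:[(rr*np.cos(t),rr*np.sin(t),z) for t in np.linspace(0,6.283,25)]
tiles=[]
for n,crops in(("scene",[(170,205,120,90),(220,70,120,90)]),("top",[(150,155,120,90),(310,105,120,90)])):
    im=cv2.imread(f"pics/{n}0.png");k=6
    im=cv2.resize(im,None,fx=k,fy=k,interpolation=cv2.INTER_CUBIC)
    for x,z,b,cs in((xd,.01,box((-5,5),(-14,-146),(0,150)),[(11,135),(11,41)]),(xh,0,box((8,98),(-16,-148),(26,186)),[(5,45),(5,139),(1.5,69),(1.5,163)])):
        p=((proj(n,T(*x,np.array(b)/1e3,z))+.5)*k).astype(int)
        for i,j in E:cv2.line(im,tuple(map(int,p[i])),tuple(map(int,p[j])),(0,255,255),1)
        for c in cs:cv2.polylines(im,[((proj(n,T(*x,np.array(circ(*c))/1e3,z))+.5)*k).astype(np.int32)],True,(0,0,255),1)
    for u,v,w,h in crops:tiles.append(cv2.resize(im[v*k:(v+h)*k,u*k:(u+w)*k],(400,300),interpolation=cv2.INTER_AREA))
cv2.imwrite("pics/ov.png",np.vstack([np.hstack(tiles[:2]),np.hstack(tiles[2:])]))
E
```

```text
[[ 0.964  0.266 -0.001]
 [ 0.266 -0.964  0.001]
 [-0.    -0.002 -1.   ]] tool y az -74.60254411843874
```

View pics/ov.png

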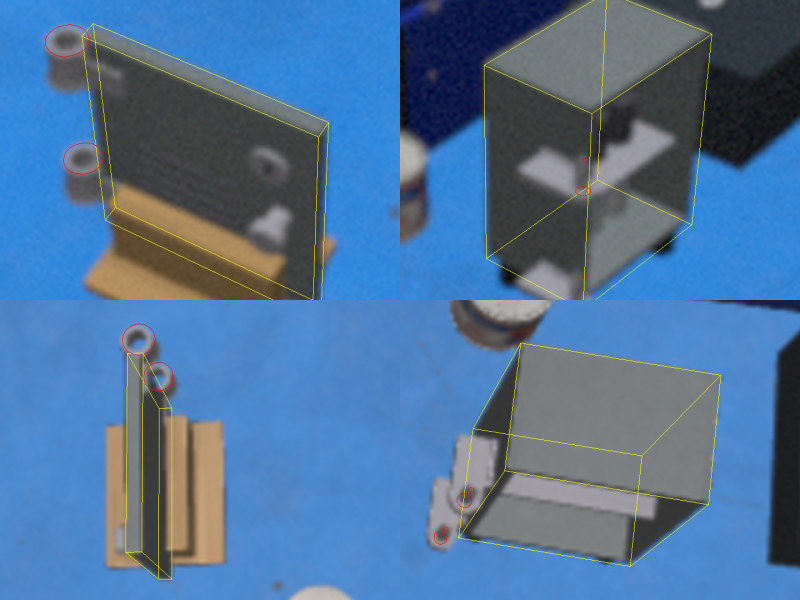

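Request:
servo_tool:
  steps:
    - [[-1, 34, 47, 8, 0, 0, 0], [-1, 34, 47, 8, 0, 0, 0], [-1, 34, 47, 8, 0, 0, 0], [-1, 34, 47, 8, 0, 0, 0], [-1, 34, 47, 8, 0, 0, 0], [-1, 34, 47, 8, 0, 0, 0], [-1, 34, 47, 8, 0, 0, 0], [-1, 34, 47, 8, 0, 0, 0], [-1, 34, 47, 8, 0, 0, 0]]
  squeeze: 40

```text
clock: 1.23
ee_pos: [0.4792, -0.2021, 0.3007]
tcp_rot: [3.113, 0.42, -0.0]
force: [0.3, 0.0, -0.3]
grip_width: 0.998
gripper_force: 0.0
```

Request:
servo_tool:
  steps:
    - [[-1, -3.6, 51, -10, 0, 0, -0.7], [-1, -3.6, 51, -10, 0, 0, -0.7], [-1, -3.6, 51, -10, 0, 0, -0.7], [-1, -3.6, 51, -10, 0, 0, -0.7], [-1, -3.6, 51, -10, 0, 0, -0.7], [-1, -3.6, 51, -10, 0, 0, -0.7], [-1, -3.6, 51, -10, 0, 0, -0.7], [-1, -3.6, 51, -10, 0, 0, -0.7], [-1, 0, 0, 0, 0, 0, 0], [-1, 0, 0, 0, 0, 0, 0]]

```text
clock: 2.48
ee_pos: [0.4497, 0.2036, 0.2202]
tcp_rot: [3.129, 0.268, -0.001]
force: [-0.6, -0.7, 0.4]
grip_width: 0.994
gripper_force: 0.0
```

Request:
servo_tool:
  steps:
    - [[-1, 0.5, 3, -40, 0, 0, 0], [-1, 0, 0, -40, 0, 0, 0], [-1, 0, 0, 0, 0, 0, 0], [1, 0, 0, 0, 0, 0, 0], [1, 0, 0, 0, 0, 0, 0], [1, 0, 0, 0, 0, 0, 0], [1, 0, 0, 0, 0, 0, 0], [1, 0, 0, 0, 0, 0, 0], [1, 0, 0, 0, 0, 0, 0], [1, 0, 0, 0, 0, 0, 0], [1, 0, 0, 0, 0, 0, 0]]
  squeeze: 40

```text
clock: 3.85
ee_pos: [0.4502, 0.2073, 0.1405]
tcp_rot: [3.13, 0.268, -0.0]
force: [-0.3, -0.2, -0.0]
grip_width: 0.155
gripper_force: 0.0
```

Still closing (0.155 = 14 mm); wait, then lift.

Request:
servo_tool:
  steps:
    - [[1, 0, 0, 0, 0, 0, 0], [1, 0, 0, 0, 0, 0, 0], [1, 0, 0, 0, 0, 0, 0], [1, 0, 0, 0, 0, 0, 0]]
  squeeze: 50

```text
clock: 4.35
ee_pos: [0.4503, 0.2073, 0.1405]
tcp_rot: [3.13, 0.268, -0.0]
force: [-0.1, -0.6, -0.8]
grip_width: 0.103
gripper_force: 50.0
```

Request:
servo_tool:
  steps:
    - [[1, 0, 0, 5, 0, 0, 0], [1, 0, 0, 10, 0, 0, 0], [1, 0, 0, 15, 0, 0, 0], [1, 0, 0, 15, 0, 0, 0], [1, 0, 0, 15, 0, 0, 0], [1, 0, 0, 5, 0, 0, 0], [1, 0, 0, 0, 0, 0, 0], [1, 0, 0, 0, 0, 0, 0]]

```text
clock: 5.35
ee_pos: [0.4499, 0.2071, 0.2051]
tcp_rot: [3.13, 0.268, -0.002]
force: [-0.0, -0.2, -4.3]
grip_width: 0.106
gripper_force: 50.0
```

```bash
python3 - <<'E'
from h import *
g=lambda i,u,v,w,h:cv2.resize(i[v:v+h,u:u+w],(400,300),interpolation=cv2.INTER_CUBIC)
a=cams.read_camera("scene")[:,:,::-1];b=cams.read_camera("top")[:,:,::-1]
cv2.imwrite("pics/l1.png",np.hstack([g(a,150,160,160,120),g(b,140,140,120,90)]));print(r.read_state()["wrist_torque"])
E
```

```text
[ 0.02100535  0.02428392 -0.01267957]
```

View pics/l1.png

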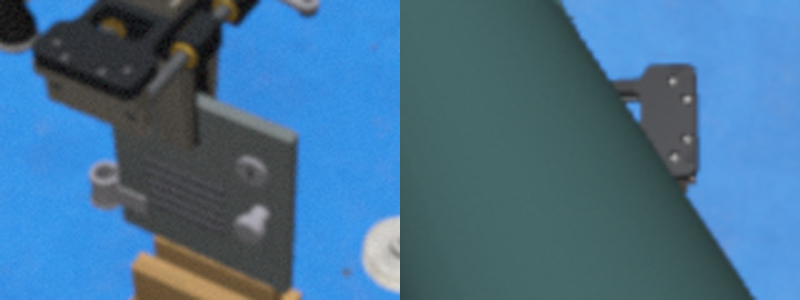

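```bash
python3 - <<'E'
from h import *
y=np.radians(-80.3);q=lambda x,v:((x+.5)*.4-.5+150,(v+.5)*.4-.5+160)
print(proj("scene",T(.5231,.2188,y,np.array([[0,0,41],[5,-146,150],[-5,-146,150]])/1e3,.0746)),q(104,170),q(298,132),q(284,141))
E
```

```text
[[191.47892861 228.3933363 ]
 [269.51040814 212.31333187]
 [266.32199769 216.6947323 ]] (191.3, 227.7) (268.9, 212.5) (263.3, 216.1)
```

Request:
servo_tool:
  steps:
    - [[1, 2, -20, 0, 0, 0, 0], [1, 3, -35, 0, 0, 0, 0], [1, 3, -45, 0, 0, 0, 0], [1, 3, -45, 0, 0, 0, 0], [1, 3, -45, 0, 0, 0, 0], [1, 3, -35, 0, 0, 0, 0], [1, 2, -20, 0, 0, 0, 0], [1, 0, 0, 0, 0, 0, 0], [1, 0, 0, 0, 0, 0, 0], [1, 0, 0, 0, 0, 0, 0]]

```text
clock: 6.7
ee_pos: [0.4692, -0.0364, 0.2055]
tcp_rot: [-3.129, -0.272, 0.0]
force: [0.6, -0.5, -3.0]
grip_width: 0.103
gripper_force: 50.0
```

```bash
python3 - <<'E'
from h import *
g=lambda i,u,v,w,h:cv2.resize(i[v:v+h,u:u+w],(400,300),interpolation=cv2.INTER_CUBIC)
a=cams.read_camera("scene")[:,:,::-1];b=cams.read_camera("top")[:,:,::-1]
cv2.imwrite("pics/l2.png",np.hstack([g(a,190,80,140,105),g(b,260,105,120,90)]))
E
```

```text
(no output)
```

View pics/l2.png

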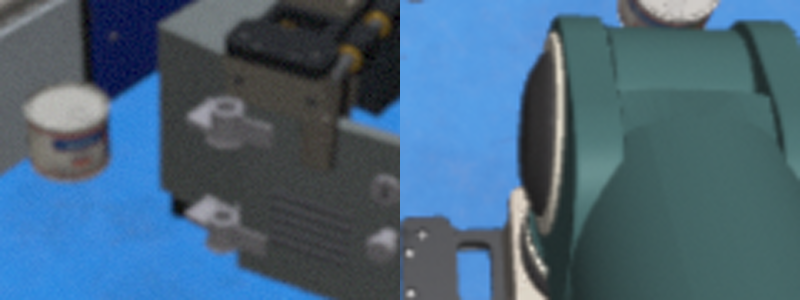

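```bash
python3 - <<'E'
from h import *
y=np.radians(-80.2)
print(proj("scene",T(.5424,-.0247,y,np.array([[0,0,135],[0,0,41]])/1e3,.075)),"meas 268.8 116.8 / 267.4 154.9")
a=cv2.imread("pics/scene0.png");b=cv2.imread("pics/top0.png")
g=lambda i,u,v,w,h:cv2.resize(i[v:v+h,u:u+w],(400,560),interpolation=cv2.INTER_CUBIC)
im=np.hstack([g(a,250,108,40,56),g(b,312,140,40,56)])
for n,o,(u,v) in(("scene",0,(250,108)),("top",400,(312,140))):
    for P in([0,0,45],[0,0,69],[0,0,139],[0,0,163]):
        p=(proj(n,T(.5724,-.0876,-.033,np.array(P)/1e3))[0]+.5-[u,v])*10
        cv2.drawMarker(im,(int(p[0])+o,int(p[1])),(0,0,255),0,8,1)
cv2.imwrite("pics/z.png",im)
E
```

```text
[[268.8711162  116.78269122]
 [267.6513913  155.10799949]] meas 268.8 116.8 / 267.4 154.9
```

View pics/z.png

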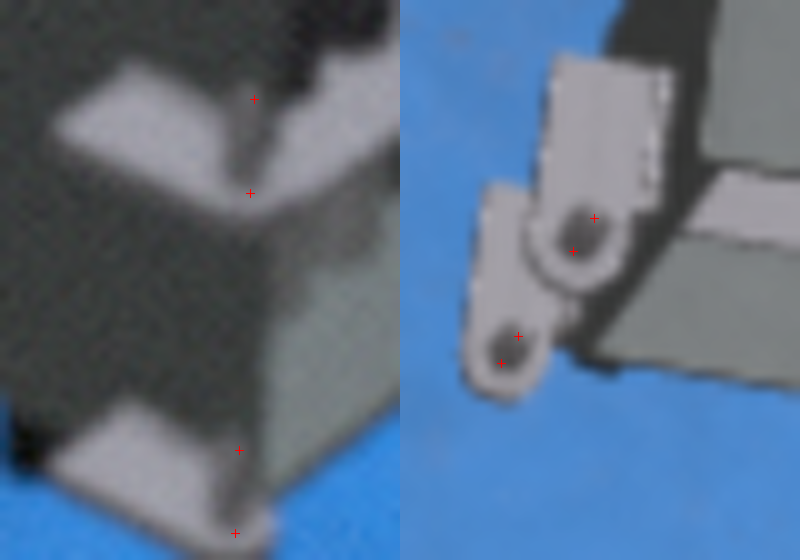

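```bash
python3 - <<'E'
from fit import *
s=lambda x,y:(x/10-.5+250,y/10-.5+108);t=lambda x,y:((x-400)/10-.5+312,y/10-.5+140)
L=[("scene",(0,0,139),s(241,178)),("scene",(0,0,163),s(247,92)),("scene",(0,0,45),s(227,515)),("scene",(0,0,69),s(234,445)),
("top",(0,0,139),t(576,245)),("top",(0,0,163),t(599,212)),("top",(0,0,45),t(503,361)),("top",(0,0,69),t(519,330))]
for l in(L,L[:4],L[4:]):
    x,e=fit(l,(.57,-.088,0),0);print(x[:2]*1e3,e.round(1).tolist())
E
```

```text
[574.61843789 -88.34850304] [[0.3, 1.0], [0.1, 0.2], [0.3, 1.3], [-0.1, 0.0], [0.2, -0.3], [-0.1, -0.2], [0.3, -0.6], [0.4, -0.2]]
[576.2779821  -90.06468338] [[0.1, 0.4], [-0.1, -0.4], [0.1, 0.6], [-0.2, -0.6]]
[573.8028945  -87.99755429] [[-0.0, 0.1], [-0.2, 0.1], [0.1, -0.3], [0.2, 0.1]]
```

Request:
servo_tool:
  steps:
    - [[1, 5, -10, 0, 0, 0, 0], [1, 8, -16, 0, 0, 0, 0], [1, 8, -16, 0, 0, 0, 0], [1, 7, -14, 0, 0, 0, 0], [1, 4, -8, 0, 0, 0, 0], [1, 0, 0, 0, 0, 0, 0], [1, 0, 0, 0, 0, 0, 0]]

```text
clock: 7.68
ee_pos: [0.501, -0.1011, 0.2055]
tcp_rot: [-3.13, -0.269, 0.001]
force: [0.8, 0.2, -3.0]
grip_width: 0.107
gripper_force: 50.0
```

```bash
python3 - <<'E'
from h import *
a=cams.read_camera("scene")[:,:,::-1];s=r.read_state();print(s["ee_pos"],s["force"])
im=cv2.resize(a[80:160,230:310],None,fx=7,fy=7,interpolation=cv2.INTER_CUBIC)
for z in(.145+.065,.116,.069,.163,.045,.139):
    p=(proj("scene",[.5743,-.0883,z])[0]+.5-[230,80])*7;cv2.drawMarker(im,(int(p[0]),int(p[1])),(0,0,255),0,8,1)
cv2.imwrite("pics/z2.png",im)
E
```

```text
[ 0.50105637 -0.10098431  0.20556588] [ 0.64793372 -0.00863464 -3.18561085]
```

View pics/z2.png

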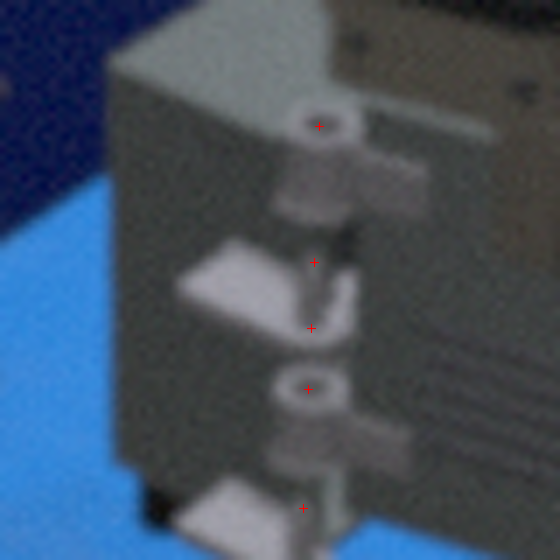

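Request:
servo_tool:
  steps:
    - [[1, 0, 1, -6, 0, 0, 0], [1, 0, 0, -6, 0, 0, 0], [1, 0, 0, -5, 0, 0, 0], [1, 0, 0, -4, 0, 0, 0], [1, 0, 0, -4, 0, 0, 0], [1, 0, 0, -3, 0, 0, 0], [1, 0, 0, 0, 0, 0, 0]]

```text
clock: 8.6
ee_pos: [0.5012, -0.1007, 0.1774]
tcp_rot: [-3.13, -0.268, 0.001]
force: [0.4, 0.1, -3.2]
grip_width: 0.106
gripper_force: 50.0
```

Request:
servo_tool:
  steps:
    - [[1, 0, 0, -3, 0, 0, 0], [1, 0, 0, -3, 0, 0, 0], [1, 0, 0, -3, 0, 0, 0], [1, 0, 0, -2, 0, 0, 0], [1, 0, 0, 0, 0, 0, 0]]

```text
clock: 9.22
ee_pos: [0.5012, -0.1006, 0.1664]
tcp_rot: [-3.13, -0.268, 0.001]
force: [0.2, -0.4, -3.7]
grip_width: 0.105
gripper_force: 50.0
```

Request:
servo_tool:
  steps:
    - [[1, 0, 0, -2, 0, 0, 0], [1, 0, 0, -2, 0, 0, 0], [1, 0, 0, -1, 0, 0, 0], [1, 0, 0, 0, 0, 0, 0], [1, 0, 0, 0, 0, 0, 0]]

```text
clock: 9.85
ee_pos: [0.5012, -0.1007, 0.1618]
tcp_rot: [3.13, 0.268, -0.0]
force: [-1.7, 0.6, 0.1]
grip_width: 0.102
gripper_force: 50.0
```

Request:
servo_tool:
  steps:
    - [[1, 0, 0, -0.6, 0, 0, 0], [1, 0, 0, 0, 0, 0, 0], [-0.3, 0, 0, 0, 0, 0, 0], [-0.3, 0, 0, 0, 0, 0, 0], [-0.3, 0, 0, 0, 0, 0, 0], [-0.3, 0, 0, 0, 0, 0, 0], [-0.3, 0, 0, 0, 0, 0, 0], [-0.3, 0, 0, 20, 0, 0, 0], [-0.3, 0, 0, 40, 0, 0, 0], [1, 0, 0, 0, 0, 0, 0]]

```text
clock: 11.1
ee_pos: [0.5032, -0.1009, 0.2237]
tcp_rot: [3.128, 0.268, 0.009]
force: [0.9, 0.7, -0.2]
grip_width: 0.56
gripper_force: 0.0
```

```bash
python3 - <<'E'
from h import *
a=cams.read_camera("scene")[:,:,::-1];s=r.read_state();print(s["ee_pos"],s["force"])
im=cv2.resize(a[75:185,220:340],None,fx=5,fy=5,interpolation=cv2.INTER_CUBIC)
P=np.array([[0,0,135],[0,0,41],[5,-146,150],[-5,-146,150],[-5,-146,0]])/1e3
for q in proj("scene",T(.5743,-.0883,np.radians(-80.2),P,.03)):
    p=(q+.5-[220,75])*5;cv2.drawMarker(im,(int(p[0]),int(p[1])),(0,0,255),0,8,1)
cv2.imwrite("pics/z3.png",im)
E
```

```text
[ 0.50200154 -0.10083255  0.22205728] [ 0.52426157 -0.2199661   1.34748165]
```

View pics/z3.png

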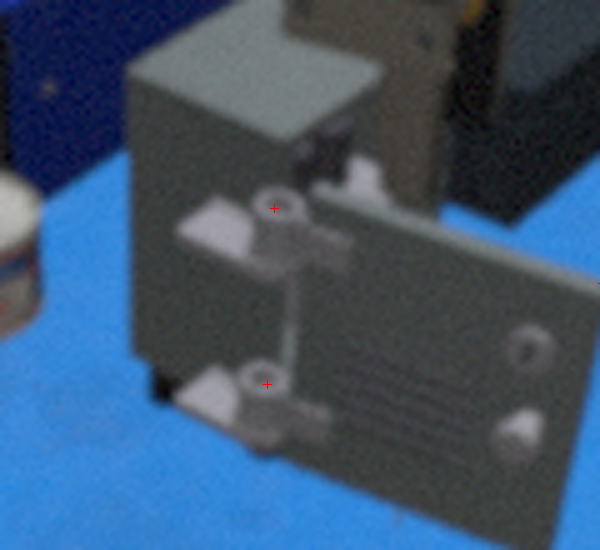

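Request:
servo_tool:
  steps:
    - [[1, -11, 13, 0, 0, 0, 0], [1, -11, 13, 0, 0, 0, 0], [1, -12, 14, 0, 0, 0, 0], [1, 0, 0, 0, 0, 0, 0], [1, 0, 0, 0, 0, 0, 0], [1, 0, 0, 0, 0, 0, 0], [1, 0, 0, -20, 0, 0, 0], [1, 0, 0, -25, 0, 0, 0], [1, 0, 0, -22, 0, 0, 0], [1, 0, 0, 0, 0, 0, 0], [1, 0, 0, 0, 0, 0, 0]]

```text
clock: 12.52
ee_pos: [0.4679, -0.0608, 0.1546]
tcp_rot: [3.13, 0.268, 0.001]
force: [0.2, -0.2, -0.4]
grip_width: 0.001
gripper_force: 0.0
```

```bash
python3 - <<'E'
from h import *
s=r.read_state();p=s["ee_pos"]*1e3;print(p,s["grip_width"],s["joint_pos"].round(2))
yaws=np.r_[-80.2,np.arange(-75,-4,5),-2]
q=p[:2]
for y in yaws:
    t=T(.5743,-.0883,np.radians(y),[-.023,-.100,0])[0]*1e3
    print(y,(t[:2]-q).round(1));q=t[:2]
E
```

```text
[467.93134244 -60.84024245 154.60894448] 0.0005795530359168784 [ 0.42  0.31 -0.42  2.07  0.18  0.79 -1.5 ]
-80.2 [  3.9 -21.8]
-75.0 [-0.1 -9.3]
-70.0 [ 0.7 -8.9]
-65.0 [ 1.5 -8.8]
-60.0 [ 2.2 -8.7]
-55.0 [ 3.  -8.4]
-50.0 [ 3.7 -8.1]
-45.0 [ 4.4 -7.8]
-40.0 [ 5.1 -7.4]
-35.0 [ 5.7 -6.9]
-30.0 [ 6.3 -6.4]
-25.0 [ 6.8 -5.8]
-20.0 [ 7.3 -5.2]
-15.0 [ 7.7 -4.5]
-10.0 [ 8.1 -3.8]
-5.0 [ 8.4 -3.1]
-2.0 [ 5.2 -1.5]
```

Request:
servo_tool:
  steps:
    - [[1, 2, -11, 0, 0, 0, 0], [1, 2, -11, 0, 0, 0, 0], [1, 0, -9.3, 0, 0, 0, 5], [1, 0.7, -8.9, 0, 0, 0, 5], [1, 1.5, -8.8, 0, 0, 0, 5], [1, 2.2, -8.7, 0, 0, 0, 5], [1, 3, -8.4, 0, 0, 0, 5], [1, 3.7, -8.1, 0, 0, 0, 5], [1, 4.4, -7.8, 0, 0, 0, 5], [1, 5.1, -7.4, 0, 0, 0, 5]]

```text
clock: 13.78
ee_pos: [0.492, -0.1515, 0.1543]
tcp_rot: [2.848, 1.325, 0.0]
force: [0.8, -0.3, 0.5]
grip_width: 0.006
gripper_force: 0.1
```

Request:
servo_tool:
  steps:
    - [[1, 5.7, -6.9, 0, 0, 0, 5], [1, 6.3, -6.4, 0, 0, 0, 5], [1, 6.8, -5.8, 0, 0, 0, 5], [1, 7.3, -5.2, 0, 0, 0, 5], [1, 7.7, -4.5, 0, 0, 0, 5], [1, 4, -1.9, 0, 0, 0, 2.5], [1, 4, -1.9, 0, 0, 0, 2.5], [1, 0, 0, 0, 0, 0, 0]]

```text
clock: 14.78
ee_pos: [0.5337, -0.1839, 0.1541]
tcp_rot: [2.412, 2.012, 0.0]
force: [-0.6, 0.3, 0.7]
grip_width: 0.001
gripper_force: 0.1
```

Request:
servo_tool:
  steps:
    - [[1, 4, -1.5, 0, 0, 0, 2.5], [1, 4, -1.5, 0, 0, 0, 2.5], [1, 3, -1, 0, 0, 0, 2], [1, 2, -0.5, 0, 0, 0, 1], [1, 1, 0, 0, 0, 0, 0], [1, 1, 0, 0, 0, 0, 0], [1, 0, 0, 0, 0, 0, 0]]

```text
clock: 15.65
ee_pos: [0.5487, -0.1871, 0.154]
tcp_rot: [2.264, 2.178, -0.0]
force: [-0.6, -0.7, -0.7]
grip_width: 0.005
gripper_force: 0.1
```

```bash
python3 - <<'E'
from h import *
a=cams.read_camera("scene")[:,:,::-1]
im=cv2.resize(a[75:185,220:340],None,fx=5,fy=5,interpolation=cv2.INTER_CUBIC)
cv2.imwrite("pics/z4.png",im)
E
```

```text
(no output)
```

View pics/z4.png

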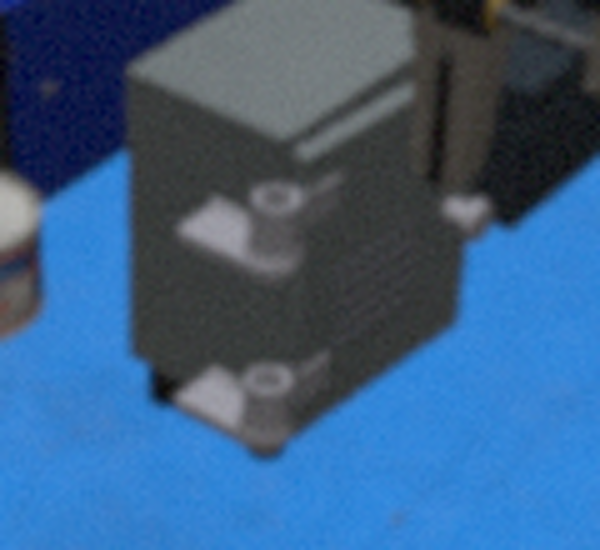

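Request:
servo_tool:
  steps:
    - [[1, 1, 0, 0, 0, 0, 0], [1, 1, 0, 0, 0, 0, 0], [1, 1, 0, 0, 0, 0, 0], [1, 0, 0, 0, 0, 0, 0]]

```text
clock: 16.2
ee_pos: [0.5518, -0.1872, 0.154]
tcp_rot: [2.264, 2.178, 0.0]
force: [-1.5, -0.7, -0.3]
grip_width: 0.002
gripper_force: 0.2
```

Request:
servo_tool:
  steps:
    - [[1, 1, 0, 0, 0, 0, 0], [1, 1, 0, 0, 0, 0, 0], [1, 0, 0, 0, 0, 0, 0]]

```text
clock: 16.58
ee_pos: [0.5522, -0.1872, 0.1539]
tcp_rot: [-2.262, -2.177, 0.004]
force: [-6.2, -0.4, 4.2]
grip_width: 0.006
gripper_force: 3.2
```

Request:
servo_tool:
  steps:
    - [[1, 1, 0, 0, 0, 0, 0], [1, 1, 0, 0, 0, 0, 0], [1, 0, 0, 0, 0, 0, 0], [1, 0, 0, 0, 0, 0, 0]]

```text
clock: 17.08
ee_pos: [0.5522, -0.1873, 0.1538]
tcp_rot: [-2.261, -2.174, 0.009]
force: [-11.7, 0.2, 8.8]
grip_width: 0.007
gripper_force: 6.4
```

Request:
servo_tool:
  steps:
    - [[1, -2, 0, 0, 0, 0, 0], [1, -2, 0, 0, 0, 0, 0], [1, -3, 0, 0, 0, 0, 0], [1, -10, 0, 0, 0, 0, 0], [1, -30, 0, 0, 0, 0, 0], [1, -40, 0, 0, 0, 0, 0], [1, 0, 0, 50, 0, 0, 0], [1, 0, 0, 50, 0, 0, 0], [1, 0, 0, 0, 0, 0, 0], [1, 0, 0, 0, 0, 0, 0]]

```text
clock: 18.32
ee_pos: [0.468, -0.1873, 0.2535]
tcp_rot: [-2.264, -2.178, 0.001]
force: [-0.3, -0.8, -0.1]
grip_width: 0.0
gripper_force: 0.0
```

```bash
python3 - <<'E'
from h import *
s=r.read_state();print(s["ee_pos"],s["force"])
a=cams.read_camera("scene")[:,:,::-1].astype(int);b=cv2.imread("pics/z4.png")
b=cv2.resize(b,(120,110),interpolation=cv2.INTER_AREA).astype(int)
d=abs(a[75:185,220:340]-b).sum(2)
# door region left of finger, hinge side and lower right corner
print("door diff",d[50:75,60:94].mean(),"static diff",d[40:65,28:50].mean())
# free lower-right edge: column of grey->blue transition per row
for v in(122,128,134): 
    row=a[v,300:320];print(v,300+np.argmax(row[:,0]>140) if 0 else row[:,0].tolist())
    print(b[v-75,80:100,0].tolist(), a[v,300:320,2].tolist())
P=np.array([[-5,-146,0],[-5,-146,75],[-5,-146,150]])/1e3
for y in(-1.9,-4,-7):print(y,proj("scene",T(.5743,-.0883,np.radians(y),P,.03)).round(1).tolist())
E
```

```text
[ 0.46795042 -0.18729859  0.25348838] [-0.28237415 -0.83090501 -0.12649605]
door diff 12.352941176470589 static diff 7.52
122 [59, 60, 57, 53, 57, 52, 56, 59, 55, 51, 55, 59, 86, 97, 112, 133, 163, 197, 212, 216]
[55, 59, 58, 57, 51, 54, 53, 54, 57, 59, 56, 58, 67, 87, 105, 125, 156, 188, 207, 212] [55, 59, 53, 52, 51, 49, 55, 55, 51, 49, 55, 57, 71, 71, 72, 69, 55, 56, 57, 53]
128 [61, 62, 53, 52, 60, 58, 55, 54, 58, 59, 75, 120, 168, 209, 216, 212, 213, 214, 216, 212]
[60, 57, 57, 56, 55, 56, 59, 58, 53, 58, 58, 82, 131, 182, 205, 213, 213, 215, 215, 216] [57, 56, 50, 51, 56, 55, 51, 53, 53, 56, 58, 56, 48, 52, 55, 47, 47, 49, 54, 45]
134 [59, 61, 55, 54, 50, 54, 52, 56, 57, 62, 105, 164, 202, 217, 217, 217, 213, 215, 218, 215]
[60, 57, 55, 55, 55, 56, 56, 58, 56, 53, 72, 118, 174, 209, 219, 218, 214, 215, 214, 211] [55, 60, 51, 52, 46, 54, 48, 54, 51, 52, 55, 53, 47, 47, 51, 47, 42, 49, 52, 56]
-1.9 [[310.5, 137.6], [313.4, 112.1], [316.6, 83.9]]
-4 [[312.2, 138.5], [315.2, 112.9], [318.4, 84.7]]
-7 [[314.6, 139.9], [317.7, 114.2], [321.1, 86.0]]
```

```bash
python3 -c "
from bench import r
print(r.job_done())"
```

```text
the job is handed in; nothing more can be done
None
```

The door is hung on both pintles and swung shut against the front rim. The gripper has let go and is clear, and I handed the job in at about 18 s on the robot's clock.

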